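# Unhook the carrier links and sort hooks and links

### The job

The twist hooks have come back still hooked into their links on the rack. Lift and twist every hook out of its link, put the long hooks in the red tray, the short hooks in the blue tray and all the links, on their own, in the grey tray. Leave the trays standing on the table and the bottle, tub and tape undisturbed.

Things in the scene. Friction and masses are not known exactly. Their poses are not given: they have to be found in the camera images.
- rack: grey carrier rack, fixed: base plate 112 x 316 mm, top 12 mm above the table, two rails along its y, tops 45 mm above the table, inner faces 62 mm apart, free space between. Four links lie across the rails at rack y = -117, -39, 39, 117 mm, ends between guide pins (tops at 56 mm) and end lips (53 mm) so that they cannot turn; they lift straight out. Origin at the centre of the underside.
- link_a_mid (a point): centre of one of four alike steel oblong links of 9 mm round bar, 90 g, outside 88 (x) x 36 mm (y), opening 70 x 18; on the rack its centre is 49.5 mm above the table. May carry a hook or be bare. To free a hook: lift it about 12 mm (6 to 18), turn it a quarter turn either way so its T bar lies along the opening, lift out (clear after 36 mm). Grip a bare link across its 36 mm.
- link_b_mid (a point): centre of one of four alike steel oblong links of 9 mm round bar, 90 g, outside 88 (x) x 36 mm (y), opening 70 x 18; on the rack its centre is 49.5 mm above the table. May carry a hook or be bare. To free a hook: lift it about 12 mm (6 to 18), turn it a quarter turn either way so its T bar lies along the opening, lift out (clear after 36 mm). Grip a bare link across its 36 mm.
- link_c_mid (a point): centre of one of four alike steel oblong links of 9 mm round bar, 90 g, outside 88 (x) x 36 mm (y), opening 70 x 18; on the rack its centre is 49.5 mm above the table. May carry a hook or be bare. To free a hook: lift it about 12 mm (6 to 18), turn it a quarter turn either way so its T bar lies along the opening, lift out (clear after 36 mm). Grip a bare link across its 36 mm.
- link_d_mid (a point): centre of one of four alike steel oblong links of 9 mm round bar, 90 g, outside 88 (x) x 36 mm (y), opening 70 x 18; on the rack its centre is 49.5 mm above the table. May carry a hook or be bare. To free a hook: lift it about 12 mm (6 to 18), turn it a quarter turn either way so its T bar lies along the opening, lift out (clear after 36 mm). Grip a bare link across its 36 mm.
- long_a_grip (a point): centre of the grip of a long twist hook (may be absent), 80 g. z up the stem, y along T bar and grip flat. From the foot: T bar 36 (y) x 9 mm; stem 8 mm thick; key rib 30 (x) x 10, z 30-36; collar 36 mm wide, z 36-41; black grip 14 (x) x 26 (y), z 41-105 (centre z 73). Hooked up: collar on link top (54 mm above table), T bar crosswise below it, rib in the opening so it cannot turn.
- long_b_grip (a point): centre of the grip of a long twist hook (may be absent), 80 g. z up the stem, y along T bar and grip flat. From the foot: T bar 36 (y) x 9 mm; stem 8 mm thick; key rib 30 (x) x 10, z 30-36; collar 36 mm wide, z 36-41; black grip 14 (x) x 26 (y), z 41-105 (centre z 73). Hooked up: collar on link top (54 mm above table), T bar crosswise below it, rib in the opening so it cannot turn.
- short_a_grip (a point): centre of the grip of a short twist hook (may be absent), 80 g. z up the stem, y along T bar and grip flat. From the foot: T bar 36 (y) x 9 mm; stem 8 mm thick; key rib 30 (x) x 10, z 30-36; collar 36 mm wide, z 36-41; black grip 14 (x) x 26 (y), z 41-81 (centre z 61). Hooked up: collar on link top (54 mm above table), T bar crosswise below it, rib in the opening so it cannot turn.
- short_b_grip (a point): centre of the grip of a short twist hook (may be absent), 80 g. z up the stem, y along T bar and grip flat. From the foot: T bar 36 (y) x 9 mm; stem 8 mm thick; key rib 30 (x) x 10, z 30-36; collar 36 mm wide, z 36-41; black grip 14 (x) x 26 (y), z 41-81 (centre z 61). Hooked up: collar on link top (54 mm above table), T bar crosswise below it, rib in the opening so it cannot turn.
- red_tray: loose red plastic tray for the long hooks, open on top, outside 115 (x) x 150 (y) x 45 mm (z), walls 4 mm, floor about 4 mm, 0.35 kg; origin at the centre of its underside.
- blue_tray: loose blue plastic tray for the short hooks, open on top, outside 115 (x) x 150 (y) x 45 mm (z), walls 4 mm, floor about 4 mm, 0.35 kg; origin at the centre of its underside.
- grey_tray: loose grey plastic tray for the links, open on top, outside 115 (x) x 150 (y) x 45 mm (z), walls 4 mm, floor about 4 mm, 0.35 kg; origin at the centre of its underside.
- bottle: sage green steel drinking bottle, 79 mm across, 283 mm high, a bystander; origin at the centre of its underside.
- red_tub: small white tub with a red lid, 60 x 55 x 54 mm, a bystander; origin at the centre of its underside.
- tape_roll: roll of masking tape lying flat at the near right of the table, 100 mm across, 25 mm high, a bystander; origin at the centre of its underside.
Mind the look-alikes: they are no part of the job. What is shaped like the part that bears short_a_grip but green is not meant.

How it is judged:
At the end, for the whole second after the job is handed in: Each hook's grip centre is within the outline of its tray (long: red, short: blue), under 85 mm above the tray's underside; each link's centre is within the outline of the grey tray, under 60 mm above its underside; trays level within 0.15 rad, on the table, at rest (x of long_a_grip in the frame of red_tray between -0.0575 and 0.0575 m and y of long_a_grip in the frame of red_tray between -0.075 and 0.075 m and z of long_a_grip in the frame of red_tray between 0.002 and 0.085 m and x of long_b_grip in the frame of red_tray between -0.0575 and 0.0575 m and y of long_b_grip in the frame of red_tray between -0.075 and 0.075 m and z of long_b_grip in the frame of red_tray between 0.002 and 0.085 m and x of short_a_grip in the frame of blue_tray between -0.0575 and 0.0575 m and y of short_a_grip in the frame of blue_tray between -0.075 and 0.075 m and z of short_a_grip in the frame of blue_tray between 0.002 and 0.085 m and x of short_b_grip in the frame of blue_tray between -0.0575 and 0.0575 m and y of short_b_grip in the frame of blue_tray between -0.075 and 0.075 m and z of short_b_grip in the frame of blue_tray between 0.002 and 0.085 m and x of link_a_mid in the frame of grey_tray between -0.0575 and 0.0575 m and y of link_a_mid in the frame of grey_tray between -0.075 and 0.075 m and z of link_a_mid in the frame of grey_tray between 0.002 and 0.06 m and x of link_b_mid in the frame of grey_tray between -0.0575 and 0.0575 m and y of link_b_mid in the frame of grey_tray between -0.075 and 0.075 m and z of link_b_mid in the frame of grey_tray between 0.002 and 0.06 m and x of link_c_mid in the frame of grey_tray between -0.0575 and 0.0575 m and y of link_c_mid in the frame of grey_tray between -0.075 and 0.075 m and z of link_c_mid in the frame of grey_tray between 0.002 and 0.06 m and x of link_d_mid in the frame of grey_tray between -0.0575 and 0.0575 m and y of link_d_mid in the frame of grey_tray between -0.075 and 0.075 m and z of link_d_mid in the frame of grey_tray between 0.002 and 0.06 m and angle between each of red_tray, blue_tray, grey_tray's own z axis and vertical below 0.15 rad and height (world z) of red_tray between -0.01 and 0.02 m and linear speed of each of red_tray, blue_tray, grey_tray below 0.03 m/s and height (world z) of blue_tray between -0.01 and 0.02 m and height (world z) of grey_tray between -0.01 and 0.02 m); the robot touches nothing.
It fails at once if the bottle, tub or tape roll is shifted by more than 4 cm (distance of any of bottle, red_tub, tape_roll from where it was at the start of the episode above 0.04 m).
Of long_a, long_b, short_a, short_b only 2 to 4 are there at a start; the rules pass over those that are not, and their reading is None.
At some moment in a run one of red_tray, blue_tray, grey_tray may be knocked a few centimetres aside while the robot is not near it.
Once in a run the grip may slacken for a moment while it holds something.
It also fails if it takes over 210 s, if anything falls off the work surface, if the arm or the gripper's body presses on something with over 40 N, if the wrist force passes 120 N, or if a joint passes its speed limit or range.

### The arm

A 6-joint arm with a two-finger parallel gripper is mounted at the origin on a cart in front of the work surface, level with it; the furniture and walls round the work are solid. World frame = base frame: x ahead of the robot, y to its left, z up, the work surface at z = 0. Lengths are in m, angles in rad, forces in N, time in s.
With the tool pointing down it reaches from about 0.425 to 0.95 m from the base axis. Payload 3.5 kg.
Tool frame: the origin (TCP) lies midway between the tips of the shut fingers; the grasp point (between the pads) lies 19 mm behind it (ctrl.pinch_z is the distance from the TCP to the grasp point, in m); z points along the fingers, y is the line along which they close (so a half turn about z gives the same grasp; the last joint's range is limited). The gripper opens to 85 mm and grips with 20 to 120 N. Pads are 22 mm wide; open, the fingers measure 114 mm over their backs; the gripper's body (76 mm by 85 mm) begins 54 mm behind the grasp point. The pads swing forward as they close: fully open they stand 13 mm farther back than shut.
Start: joints at [1.081, 0.286, 1.577, -0, 1.279, -0.15], TCP at [0.225, 0.636, 0.231] pointing down, gripper open.
Joint ranges: [-2.77, 2.77], [-0.9, 2.22], [0.21, 2.48], [-1.53, 4.67], [0.24, 2.81], [-2.84, 2.84]. Speed limits (rad/s): [2.79, 2.79, 3.14, 3.14, 3.14, 3.14].

### API

Orientations are given as a unit quaternion [x, y, z, w].
In Python, from plant import get_state, viewer, sign_off, ctrl gives the robot as it stands. The module is installed in compiled form; this text tells all that it offers.
- The arm moves only by the shell command python3 -m handwheel 'ROWS' [FORCE]. ROWS is JSON, a list that holds one entry, the list of rows, each a list of 5 numbers: the finger opening in m, from 0 to 0.0854, then the shift along the tool's x, y, z in m, then the turn about the tool's z in degrees. In form: [[[claw, x, y, z, spin], ...]]. A call has 1 to 12 rows; each row shifts and turns the commanded pose from where the row before left it, along the tool's axes as they then stand; what a row does not reach is not made up. A row lasts 1/12 s, in which the tool goes at most 41.7 mm and 7.16 degrees, less where a joint would pass 70% of its speed; a pose out of reach is approached as far as the arm can. A call is refused whole if a number of a shift passes 0.0417 or a number of a turn 7.16, either way. A call with a gripper value outside its range is refused whole. The fingers move at their own pace and stop on an object; FORCE is the grip in N (left out, the last holds). Time passes only in rows, so rows that do not move let the fingers close. It gives the time, the measured TCP pose, the force, the opening and the grip force at its end, in the units of the state.
- get_state(): the state, without advancing time (a new reading comes with each control period).
- viewer.read_camera(name): name is "side" or "top" or "wrist"; returns the picture (384x512x3 uint8, blue, green, red); there is no depth.
- viewer.camera_params(name): a dict with "fov_y" (degrees; the focal length in pixels is half the picture's height over the tangent of half this angle, whatever the lens; pixels are square), "cx", "cy" (the principal point, pixels), "xyz" and "attitude" of the camera in the world; the wrist camera has in their place "hand_eye" (4x4, takes a point from camera to tool coordinates, whose origin is the TCP and whose axes are the flange's). Camera axes: x right, y up, looking along -z (the intrinsics and any distortion apply to the point x, -y, -z); pixel columns grow to the right and rows downward; lengths in m; the calibration is good to about 2 mm. The wrist camera is an equidistant fisheye: a pixel r from the principal point sees the ray r / f radians off the axis. A picture is of the moment at which its call begins: read the wrist's pose just before it. camera_params takes no time and is no camera call.
- sign_off(): hands the job in; it is judged then, once.
Trained networks look in the newest picture that a camera, given by its name, has taken for a name from the list of things; names that differ only in an ending like _2 or _b are one class to them, and where a whole thing is asked for, a point or a joint stands for the part that bears it (a point fixed in the world has none). Each returns a list of dicts, best first, with "confidence" (0 to 1); they miss things now and then, are a little off and sometimes report something else, mostly with a low value. They report only what shows in the picture. A call takes as long as a camera call. They do not tell look-alikes from the thing itself.
- viewer.look_for(camera, name): "extent" ([left, top, width, height] as shares, 0 to 1, of the picture: columns of its width, rows of its height, round what is visible of it).
- viewer.outline_of(camera, name): "mask" (384x512 bool, what is visible of it) and "extent" ([left, top, width, height] as shares, 0 to 1, of the picture: columns of its width, rows of its height, round what is visible of it).
- viewer.pinpoint(camera, name): "xy" ([column, row] as shares, 0 to 1, of the picture: columns of its width, rows of its height: a listed point, or the origin of a listed thing).
The state is a dict: "time": time; "qpos": joint angles; "dq": joint speeds; "joint_efforts": joint torques, N m; "eef_pos": TCP position; "tcp_rot": TCP orientation; "contact_force": force on the tool from outside, world axes, zero at the start; "wrist_torque": the same for the moment, N m; "opening": opening from 0.0 (shut) to 1.0 (fully open); "finger_force": force on a finger pad.
Only numpy, scipy, OpenCV 4.12 (cv2) and the standard library are available. Lean on these libraries where they do the work, as an engineer would, in place of code of your own. Each camera call takes 0.05 s, during which the arm holds its last target. There are 200 camera calls.

## Working session

There is one attempt and no reset: what is moved stays moved. The work goes in short steps, Python scripts to look and compute and a shell command to move; the robot and the scene stay as the last step left them, time stands still between calls to the robot, and variables do not carry over. Pictures are saved under pics/ and viewed, at most 14 in all, crops included, and the job is handed in when it is done.

```bash
mkdir -p pics
python3 - <<'E'
from plant import get_state, viewer, ctrl
import cv2
s=get_state(); print(s, ctrl.pinch_z)
for n in ("top","side","wrist"):
    print(n, viewer.camera_params(n)); cv2.imwrite(f"pics/{n}0.png", viewer.read_camera(n))
E
```

```text
{'time': 0.0, 'qpos': array([ 1.08101570e+00,  2.87177584e-01,  1.57817318e+00, -3.46327130e-05,
        1.27861872e+00, -1.49977616e-01]), 'dq': array([ 0.00116946, -0.00160917, -0.00097876,  0.00043058, -0.00120605,
       -0.00118882]), 'joint_efforts': array([ 6.96307179e-04, -4.05990243e+01, -2.92621851e+01, -1.64907219e-04,
        5.86780894e-03, -1.08936706e-05]), 'eef_pos': array([0.22462956, 0.6358257 , 0.22994131]), 'tcp_rot': array([ 1.69080218e-01,  9.85601576e-01, -1.13334193e-03, -3.57963136e-04]), 'contact_force': array([-0.2177463 , -0.08758292,  0.91881248]), 'wrist_torque': array([ 0.02242746, -0.02037175, -0.01432035]), 'finger_force': 0.0, 'opening': 0.999821381396829} 0.0187
top {'fov_y': 44.22009563247933, 'cx': 257.41214940301063, 'cy': 189.54166575014355, 'xyz': array([ 0.46511509, -0.09395633,  1.49583584]), 'attitude': array([ 0.02583808, -0.02167817, -0.70383543,  0.70956193])}
side {'fov_y': 53.558685453527794, 'cx': 252.36154560466858, 'cy': 189.11084032412387, 'xyz': array([0.1739435 , 0.61020656, 0.82802117]), 'attitude': array([-0.10204647,  0.38245411,  0.88945327, -0.22844747])}
wrist {'fov_y': 65.70646984690485, 'cx': 256.624053547805, 'cy': 189.02748474696156, 'hand_eye': array([[ 1.24961899e-03,  9.54094719e-01,  2.99502431e-01,
         7.68463987e-02],
       [ 9.99999158e-01, -1.29743183e-03, -3.92152987e-05,
        -1.63816677e-03],
       [ 3.51168879e-04,  2.99502228e-01, -9.54095536e-01,
        -1.42155180e-01],
       [ 0.00000000e+00,  0.00000000e+00,  0.00000000e+00,
         1.00000000e+00]])}
```

View pics/top0.png

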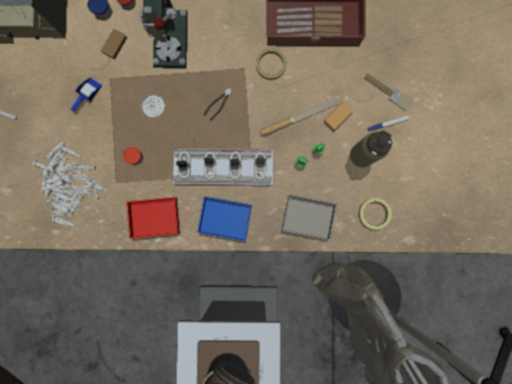

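View pics/side0.png

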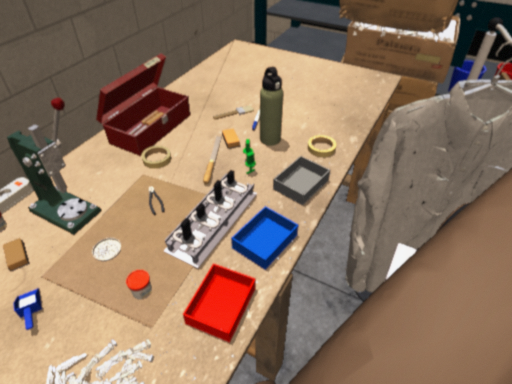

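Top: rack at (223,167) carrying four hooks, trays red (153,218), blue (225,219), grey (308,217). Bottle (372,148), tub (132,156), tape (375,213), and green decoys near (310,155). Side: the four hooks sit at about (187,228), (202,212), (217,195), (231,180).

```bash
cat > h.py <<'E'
import numpy as np, cv2
from plant import get_state, viewer, ctrl
from scipy.spatial.transform import Rotation as R
def pose(cam, s=None):
    p=viewer.camera_params(cam); f=192/np.tan(np.radians(p['fov_y'])/2)
    if cam=='wrist':
        s=s or get_state(); T=np.eye(4); T[:3,:3]=R.from_quat(s['tcp_rot']).as_matrix(); T[:3,3]=s['eef_pos']
        M=T@p['hand_eye']; return M[:3,:3],M[:3,3],f,p['cx'],p['cy']
    return R.from_quat(p['attitude']).as_matrix(),np.array(p['xyz']),f,p['cx'],p['cy']
def ray(cam,uv,s=None):
    A,c,f,cx,cy=pose(cam,s); a,b=uv[0]-cx,uv[1]-cy
    if cam=='wrist':
        r=np.hypot(a,b); t=r/f; k=np.sin(t)/max(r,1e-9); d=np.array([a*k,-b*k,-np.cos(t)])
    else: d=np.array([a/f,-b/f,-1.])
    return c,A@d
def at_z(cam,uv,z,s=None):
    c,d=ray(cam,uv,s); return c+d*(z-c[2])/d[2]
def proj(cam,P,s=None):
    A,c,f,cx,cy=pose(cam,s); q=(np.asarray(P)-c)@A; x,y,z=q[...,0],-q[...,1],-q[...,2]
    if cam=='wrist':
        h=np.hypot(x,y); k=np.arctan2(h,z)*f/np.maximum(h,1e-9)
    else: k=f/z
    return np.stack([cx+x*k,cy+y*k],-1)
def tcp():
    s=get_state(); m=R.from_quat(s['tcp_rot']).as_matrix(); return s,m
E
python3 - <<'E'
from h import *
H={'red_tray':0.045,'blue_tray':.045,'grey_tray':.045,'bottle':0,'red_tub':0,'tape_roll':0,'rack':0,'long_a_grip':.09,'short_a_grip':.079,'link_a_mid':.0495}
for cam in ('top','side'):
    viewer.read_camera(cam)
    for n,z in H.items():
        for d in viewer.pinpoint(cam,n):
            if d['confidence']<.3: continue
            uv=np.array(d['xy'])*[512,384]
            print(cam,n,round(d['confidence'],2),uv.round(1),at_z(cam,uv,0 if 'tray' in n else z)[:2].round(3))
im=viewer.read_camera('side'); cv2.imwrite('pics/s1.png',cv2.resize(im[165:270,155:265],None,fx=5,fy=5,interpolation=cv2.INTER_CUBIC))
# tray outlines by min area rect of rim (top cam)
t=viewer.read_camera('top')
for n in ('red_tray','blue_tray','grey_tray','rack'):
    o=viewer.outline_of('top',n)
    if o:
        c=max(cv2.findContours(o[0]['mask'].astype('uint8'),0,2)[0],key=cv2.contourArea)
        b=cv2.boxPoints(cv2.minAreaRect(c)); P=np.array([at_z('top',x,.045 if 'tray' in n else .012)[:2] for x in b])
        e=P[1]-P[0],P[2]-P[1]; print(n,o[0]['confidence'],P.mean(0).round(3),[(np.linalg.norm(v).round(3),np.degrees(np.arctan2(v[1],v[0])).round(1)) for v in e])
E
```

```text
top red_tray 0.89 [153.9 216.7] [0.477 0.242]
top blue_tray 0.82 [222.5 221.8] [0.463 0.025]
top grey_tray 0.93 [308.8 216. ] [ 0.483 -0.248]
top bottle 0.98 [361.2 151.9] [ 0.689 -0.414]
top bottle 0.42 [210.3 164.4] [0.645 0.066]
top red_tub 0.53 [136.8 159.2] [0.66  0.301]
top tape_roll 0.81 [375.  216.7] [ 0.483 -0.456]
top tape_roll 0.41 [227.4 167.4] [0.636 0.011]
top rack 0.75 [223.5 169.8] [0.628 0.024]
top long_a_grip 0.42 [234.9 159.9] [ 0.648 -0.017]
top short_a_grip 0.52 [321.5 146.4] [ 0.693 -0.278]
top short_a_grip 0.49 [210.6 160. ] [0.649 0.057]
top short_a_grip 0.42 [301.5 162.7] [ 0.643 -0.218]
top link_a_mid 0.6 [261.9 164.9] [ 0.639 -0.098]
top link_a_mid 0.58 [235.9 165.6] [ 0.636 -0.018]
side red_tray 0.94 [220.9 304.6] [0.474 0.235]
side red_tray 0.56 [225.2 199.7] [ 0.654 -0.072]
side blue_tray 0.62 [303.3 183.6] [ 0.472 -0.255]
side blue_tray 0.56 [265.5 241.5] [0.469 0.013]
side grey_tray 0.57 [300.2 183.1] [ 0.482 -0.252]
side bottle 0.74 [271.6 138.7] [ 0.672 -0.425]
side bottle 0.57 [206.1 220.5] [0.658 0.027]
side red_tub 0.66 [144.7 290.7] [0.66  0.294]
side red_tub 0.55 [199.3 210.7] [0.697 0.004]
side tape_roll 0.97 [319.7 150.5] [ 0.491 -0.443]
side rack 0.96 [211.7 218.5] [0.647 0.013]
side rack 0.63 [323.4 148.6] [ 0.483 -0.459]
side short_a_grip 0.73 [252.5 155.9] [ 0.636 -0.215]
side short_a_grip 0.66 [200.1 208.6] [0.65  0.055]
side short_a_grip 0.66 [244.5 145.9] [ 0.685 -0.248]
side link_a_mid 0.54 [221.7 202. ] [ 0.629 -0.019]
red_tray 0.72 [0.476 0.235] [(np.float64(0.158), np.float64(-83.8)), (np.float64(0.115), np.float64(-173.2))]
blue_tray 0.56 [0.473 0.015] [(np.float64(0.117), np.float64(-8.6)), (np.float64(0.152), np.float64(-99.0))]
grey_tray 0.59 [ 0.481 -0.243] [(np.float64(0.119), np.float64(-9.5)), (np.float64(0.156), np.float64(-99.4))]
rack 0.77 [0.637 0.026] [(np.float64(0.32), np.float64(-89.6)), (np.float64(0.117), np.float64(-179.7))]
```

View pics/s1.png

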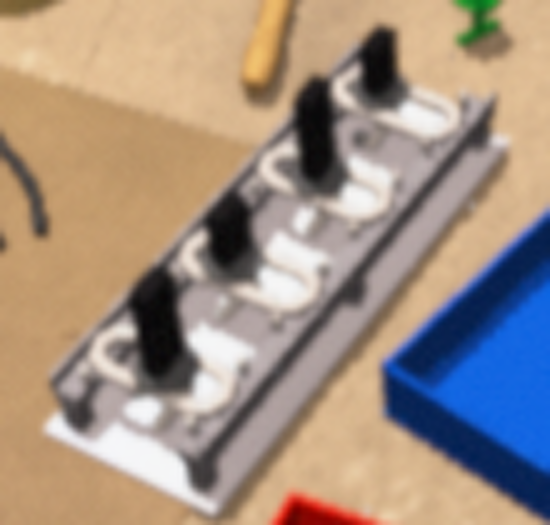

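Hooks in order from +y are long, short, long, short, all towards the far side of their links. I'll turn the tool to heading 0 and move above the rack for a wrist view.

```bash
python3 -m handwheel '[[[0.0854,0,0,-0.005,7.05],[0.0854,0,0,-0.005,7.05],[0.0854,0,0,-0.005,7.05],[0.0854,0,0,-0.005,7.05],[0.0854,0,0,-0.005,7.05],[0.0854,0,0,-0.005,7.05],[0.0854,0,0,-0.005,7.05],[0.0854,0,0,-0.005,7.05],[0.0854,0,0,-0.005,7.05],[0.0854,0,0,-0.005,7.05]]]'
python3 -m handwheel '[[[0.0854,-0.039,0.029,0,0],[0.0854,-0.039,0.029,0,0],[0.0854,-0.039,0.029,0,0],[0.0854,-0.039,0.029,0,0],[0.0854,-0.039,0.029,0,0],[0.0854,-0.039,0.029,0,0],[0.0854,-0.039,0.029,0,0],[0.0854,-0.039,0.029,0,0],[0.0854,-0.039,0.029,0,0],[0.0854,-0.039,0.029,0,0],[0.0854,-0.039,0.029,0,0],[0.0854,-0.039,0.029,0,0]]]'
python3 -m handwheel '[[[0.0854,-0.039,0.029,0,0],[0.0854,-0.039,0.029,0,0],[0.0854,0,0,0,0],[0.0854,0,0,0,0]]]'
python3 - <<'E'
from h import *
im=viewer.read_camera('wrist'); s=get_state(); cv2.imwrite('pics/w1.png',cv2.resize(im,(800,600)))
print(s['eef_pos'],R.from_quat(s['tcp_rot']).as_matrix().round(3).tolist())
for n,z in (('long_a_grip',.091),('short_a_grip',.079),('link_a_mid',.0495),('rack',0),('blue_tray',0),('red_tray',0),('grey_tray',0)):
    for d in viewer.pinpoint('wrist',n):
        if d['confidence']>.3:
            uv=np.array(d['xy'])*[512,384]; print(n,round(d['confidence'],2),uv.round(1),at_z('wrist',uv,z)[:2].round(4))
E
```

```text
time: 2.38
eef_pos: [0.2249, 0.6364, 0.2816]
tcp_rot: [0.709, 0.705, 0.0, 0.0]
contact_force: [0.7, 0.4, -0.9]
opening: 1.006
finger_force: 0.0
time: 3.38
eef_pos: [0.5244, 0.2335, 0.2817]
tcp_rot: [0.707, 0.707, 0.0, 0.0]
contact_force: [0.6, 0.2, 0.7]
opening: 1.002
finger_force: 0.0
time: 3.72
eef_pos: [0.5742, 0.1665, 0.2811]
tcp_rot: [0.708, 0.706, -0.0, -0.0]
contact_force: [0.4, 0.5, 0.5]
opening: 1.001
finger_force: 0.0
[0.57338534 0.16794747 0.28107416] [[0.001, 1.0, -0.001], [1.0, -0.001, 0.0], [0.0, -0.001, -1.0]]
long_a_grip 0.92 [308.4 297.8] [ 0.6453 -0.0213]
short_a_grip 0.97 [312.1 240.3] [0.6449 0.0659]
short_a_grip 0.32 [318.1  58.4] [0.6419 0.2936]
rack 0.85 [298.1 239.2] [0.6386 0.0277]
blue_tray 0.79 [198.5 244.2] [0.4776 0.0171]
red_tray 0.93 [182.1 103.8] [0.4646 0.2394]
```

View pics/w1.png

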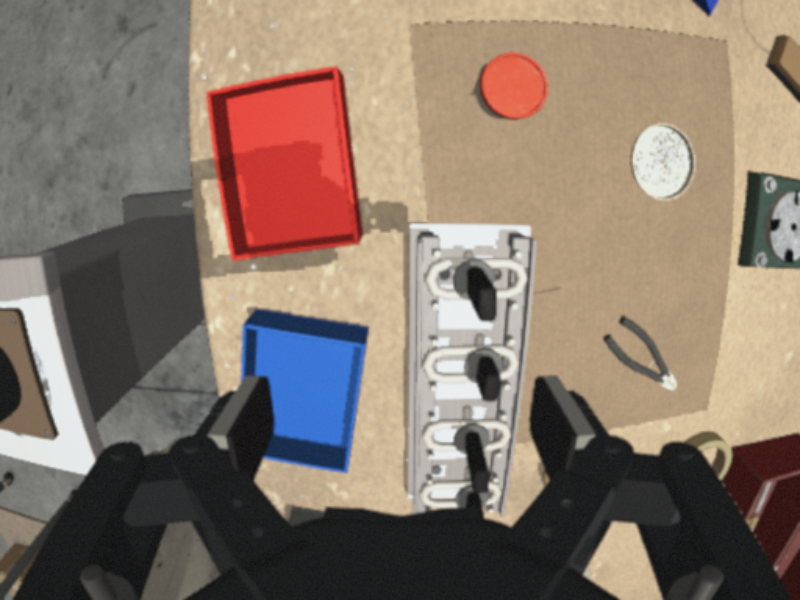

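Wrist view: hooks at display px long1 collar (472,280), short (487,365), long2 (474,440), short2 (475,495). Red and blue trays are clearly visible.

Run:
```python
from h import *
k=512/800
for n,p,z in (('L1 collar',(472,278),.057),('L1 top',(486,308),.123),('S1 collar',(484,363),.057),('S1top',(489,388),.099),('L2 collar',(473,437),.057),('L2 top',(480,482),.123),
  ('link1',(476,278),.0495),('link1L',(428,278),.0495),('link1R',(525,278),.0495),('link2L',(426,365),.0495),('link2R',(515,365),.0495),('tl',(411,225),.012),('tr',(531,225),.012)):
    print(n,at_z('wrist',np.array(p)*k,z)[:2].round(4))
im=viewer.read_camera('wrist')
for n,z in (('short_a_grip',.079),('long_a_grip',.091)):
    for o in viewer.outline_of('wrist',n):
        ys,xs=np.nonzero(o['mask']); print(n,round(o['confidence'],2),xs.mean(),ys.mean(),len(xs),at_z('wrist',(xs.mean(),ys.mean()),z-.015)[:2].round(4))
```

```text
L1 collar [0.6306 0.1446]
L1 top [0.6309 0.1412]
S1 collar [0.6456 0.067 ]
S1top [0.643  0.0649]
L2 collar [ 0.6415 -0.0124]
L2 top [ 0.6389 -0.0136]
link1 [0.6352 0.1426]
link1L [0.5946 0.1423]
link1R [0.678 0.143]
link2L [0.5947 0.0618]
link2R [0.6764 0.0608]
tl [0.5808 0.1811]
tr [0.6909 0.1833]
short_a_grip 0.67 309.89465648854963 238.62900763358778 655 [0.6452 0.0604]
long_a_grip 0.78 302.8315132605304 289.93135725429016 641 [ 0.6396 -0.0182]
```

```bash
python3 -m handwheel '[[[0.05,-0.005,0.012,0.018,0],[0.05,-0.006,0.012,0.018,0],[0.05,-0.005,0.012,0.018,0],[0.05,-0.005,0.012,0.018,0],[0.05,-0.005,0.01,0.018,0],[0.05,0,0,0,0],[0.05,0,0,0,0]]]' 60
python3 - <<'E'
from h import *
im=viewer.read_camera('wrist'); s=get_state(); print(s['eef_pos'],R.from_quat(s['tcp_rot']).as_matrix()[:,1].round(4))
cv2.imwrite('pics/w2.png',cv2.resize(im[100:384,130:400],None,fx=2,fy=2))
for P in ((.631,.142,.123),(.631,.142,.0)): print(proj('wrist',P)) 
for o in viewer.outline_of('wrist','long_a_grip'):
    ys,xs=np.nonzero(o['mask']); print(o['confidence'],o['extent'])
E
```

```text
time: 4.85
eef_pos: [0.6305, 0.1424, 0.1899]
tcp_rot: [0.707, 0.707, -0.001, -0.001]
contact_force: [-0.5, 0.3, 1.5]
opening: 0.588
finger_force: 0.0
[0.63108947 0.14274326 0.19160398] [ 1.e+00  5.e-04 -6.e-04]
[257.45801355 201.25591659]
[257.3625307  164.91153893]
0.77 [0.4924, 0.7378, 0.0637, 0.1234]
```

View pics/w2.png

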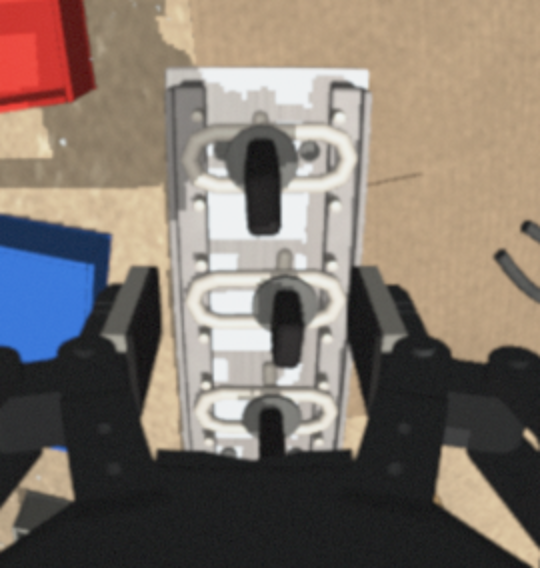

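```bash
python3 -m handwheel '[[[0.05,0,0.002,0.02,0],[0.05,0,0,0.02,0],[0.05,0,0,0.02,0],[0.05,0,0,0.02,0],[0.05,0,0,0.02,0],[0.05,0,0,0.014,0],[0.05,0,0,0,0],[0,0,0,0,0],[0,0,0,0,0],[0,0,0,0,0],[0,0,0,0,0],[0,0,0,0,0]]]' 80
python3 -m handwheel '[[[0,0,0,-0.004,0],[0,0,0,-0.004,0],[0,0,0,-0.004,0],[0,0,0,0,0],[0,0,0,0,0]]]'
```

```text
time: 5.95
eef_pos: [0.6348, 0.1427, 0.0797]
tcp_rot: [0.707, 0.707, 0.002, 0.001]
contact_force: [-0.4, 0.5, 4.8]
opening: 0.155
finger_force: 78.1
time: 6.37
eef_pos: [0.6333, 0.1425, 0.0895]
tcp_rot: [0.707, 0.707, 0.0, 0.0]
contact_force: [-0.2, 0.4, -0.0]
opening: 0.152
finger_force: 77.8
```

```bash
python3 -m handwheel '[[[0,0,0,0,7],[0,0,0,0,7],[0,0,0,0,7],[0,0,0,0,7],[0,0,0,0,7],[0,0,0,0,7],[0,0,0,0,7],[0,0,0,0,7],[0,0,0,0,7],[0,0,0,0,7],[0,0,0,0,7],[0,0,0,0,7]]]'
python3 -m handwheel '[[[0,0,0,0,6],[0,0,0,0,0],[0,0,0,0,0]]]'
python3 -m handwheel '[[[0,0,0,-0.01,0],[0,0,0,-0.01,0],[0,0,0,-0.01,0],[0,0,0,-0.01,0],[0,0,0,-0.01,0],[0,0,0,-0.02,0],[0,0,0,-0.02,0],[0,0,0,-0.02,0],[0,0,0,0,0]]]'
python3 - <<'E'
from h import *
im=viewer.read_camera('side'); cv2.imwrite('pics/s2.png',cv2.resize(im[60:360,100:360],None,fx=2,fy=2))
viewer.read_camera('top')
for n in ('red_tray','blue_tray','grey_tray'):
    o=viewer.outline_of('top',n)
    if o:
        c=max(cv2.findContours(o[0]['mask'].astype('uint8'),0,2)[0],key=cv2.contourArea)
        b=cv2.boxPoints(cv2.minAreaRect(c)); P=np.array([at_z('top',x,.045)[:2] for x in b])
        print(n,o[0]['confidence'],P.mean(0).round(3))
E
```

```text
time: 7.37
eef_pos: [0.6329, 0.1425, 0.0888]
tcp_rot: [0.999, 0.05, -0.001, 0.0]
contact_force: [0.3, -0.3, -0.8]
opening: 0.155
finger_force: 77.8
time: 7.62
eef_pos: [0.633, 0.1425, 0.0889]
tcp_rot: [1.0, 0.002, -0.0, 0.0]
contact_force: [-0.0, 0.7, 0.0]
opening: 0.152
finger_force: 77.8
time: 8.37
eef_pos: [0.6362, 0.1428, 0.2062]
tcp_rot: [1.0, 0.0, 0.005, -0.0]
contact_force: [0.7, -0.0, 1.0]
opening: 0.151
finger_force: 77.8
red_tray 0.75 [0.483 0.163]
blue_tray 0.76 [0.474 0.017]
grey_tray 0.75 [ 0.481 -0.244]
```

View pics/s2.png

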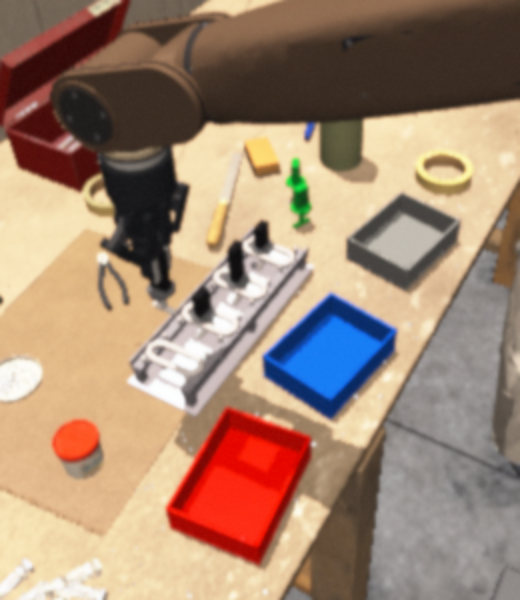

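L1 is out and in the gripper. The red tray still shows at its old place in the side view; the arm hid part of it from the top camera. Carrying L1 there.

```bash
python3 -m handwheel '[[[0,-0.023,-0.0117,0,0],[0,-0.023,-0.0117,0,0],[0,-0.023,-0.0117,0,0],[0,-0.023,-0.0117,0,0],[0,-0.023,-0.0117,0,0],[0,-0.023,-0.0117,0,-1],[0,-0.023,-0.0117,0,-2],[0,-0.023,-0.0117,0,-3],[0,0,0,0,0],[0,0,0,0,0],[0,0,0,0,0]]]'
python3 - <<'E'
from h import *
s=get_state(); print(s['eef_pos'],s['opening'],s['finger_force'])
viewer.read_camera('side'); print([(d['confidence'],at_z('side',np.array(d['xy'])*[512,384],0).round(3)) for d in viewer.pinpoint('side','red_tray')])
im=viewer.read_camera('wrist'); cv2.imwrite('pics/w3.png',im)
for o in viewer.outline_of('wrist','red_tray')[:1]:
    c=max(cv2.findContours(o['mask'].astype('uint8'),0,2)[0],key=cv2.contourArea)
    P=np.array([at_z('wrist',x[0],.045,s)[:2] for x in c]).astype('f4'); print(o['confidence'],cv2.minAreaRect(P))
print([(d['confidence'],at_z('wrist',np.array(d['xy'])*[512,384],0).round(3)) for d in viewer.pinpoint('wrist','red_tray')])
E
```

```text
time: 9.53
eef_pos: [0.4485, 0.2342, 0.1986]
tcp_rot: [0.999, 0.052, -0.0, 0.0]
contact_force: [-0.6, 0.0, -0.9]
opening: 0.157
finger_force: 77.9
[0.44848674 0.23421    0.1985876 ] 0.1566957078048261 77.88124680519104
[(0.69, array([0.469, 0.238, 0.   ])), (0.16, array([0.654, 0.297, 0.   ]))]
0.66 ((0.4725370705127716, 0.23565229773521423), (0.11656735837459564, 0.15225139260292053), 6.0515947341918945)
[(0.61, array([0.47 , 0.237, 0.   ]))]
```

View pics/w3.png

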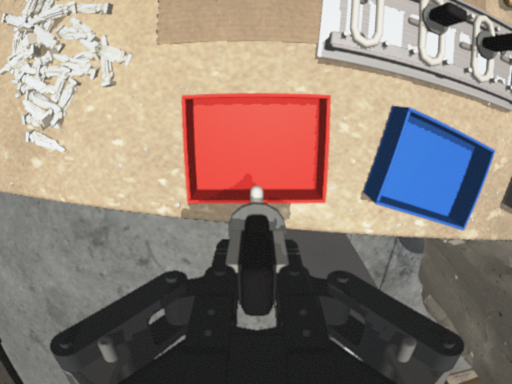

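```bash
python3 -m handwheel '[[[0,0,0,0.025,0],[0,0,0,0.025,0],[0,0,0,0.025,0],[0,0,0,0.025,0],[0,0,0,0.018,0],[0,0,0,0.006,0],[0,0,0,0.003,0],[0,0,0,0.002,0],[0,0,0,0,0],[0,0,0,0,0]]]'
python3 -m handwheel '[[[0,0,0,0.002,0],[0,0,0,0.002,0],[0,0,0,0,0]]]'
```

```text
time: 10.62
eef_pos: [0.4496, 0.2347, 0.0717]
tcp_rot: [0.999, 0.053, 0.001, -0.0]
contact_force: [0.3, -0.5, -1.1]
opening: 0.152
finger_force: 77.9
time: 10.87
eef_pos: [0.4485, 0.2344, 0.0665]
tcp_rot: [0.999, 0.053, 0.0, -0.0]
contact_force: [-0.2, 0.0, 0.2]
opening: 0.154
finger_force: 77.9
```

```bash
python3 -m handwheel '[[[0,0,0,0.002,0],[0,0,0,0,0],[0.02,0,0,0,0],[0.05,0,0,0,0],[0.05,0,0,0,0],[0.05,0,0,0,0],[0.05,0,0,-0.02,0],[0.05,0,0,-0.03,0],[0.05,0,0,-0.03,0],[0.05,0,0,-0.03,0],[0.05,0,0,-0.02,0],[0.05,0,0,0,0]]]'
python3 - <<'E'
from h import *
s=get_state();im=viewer.read_camera('wrist'); cv2.imwrite('pics/w4.png',im[60:330,120:400])
E
```

```text
time: 11.87
eef_pos: [0.4514, 0.2353, 0.2]
tcp_rot: [0.999, 0.053, 0.005, -0.001]
contact_force: [0.4, 1.3, 0.5]
opening: 0.588
finger_force: 0.0
```

View pics/w4.png

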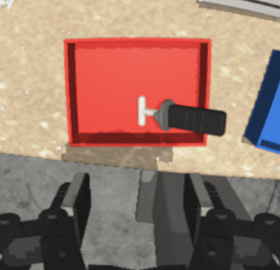

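L1 landed in the red tray: foot near the middle, grip leaning on the tray's -y wall at crop (195,118). That is inside, but I'll nudge it flat later. Next is S1.

```bash
python3 -m handwheel '[[[0.05,0,0,0,-7],[0.05,0,0,0,-7],[0.05,0,0,0,-7],[0.05,0,0,0,-7],[0.05,0,0,0,-7],[0.05,0,0,0,-7],[0.05,0,0,0,-7],[0.05,0,0,0,-7],[0.05,0,0,0,-7],[0.05,0,0,0,-7],[0.05,0,0,0,-7],[0.05,0,0,0,-7]]]'
python3 -m handwheel '[[[0.05,-0.019,0.0215,0,0],[0.05,-0.019,0.0215,0,0],[0.05,-0.019,0.0215,0,0],[0.05,-0.019,0.0215,0,0],[0.05,-0.019,0.0215,0,0],[0.05,-0.019,0.0215,0,0],[0.05,-0.019,0.0215,0,0],[0.05,-0.019,0.0215,0,0],[0.05,-0.019,0.0215,0,0],[0.05,0,0,0,0],[0.05,0,0,0,0]]]'
cat > top.py <<'E'
from h import *
import sys
# find the dark grip below the tool: blob nearest its predicted place
def dark(x,y,ztop,w=26):
    s=get_state(); im=viewer.read_camera('wrist'); print('tcp',s['eef_pos'].round(4),'yaxis',R.from_quat(s['tcp_rot']).as_matrix()[:2,1].round(3))
    u=proj('wrist',(x,y,ztop),s); m=(im.max(2)<45).astype('uint8')
    n,l,st,c=cv2.connectedComponentsWithStats(m)
    for i in range(1,n):
        if st[i,4]>150 and np.hypot(*(c[i]-u))<70 and st[i,4]<6000: print('pred',u.round(1),'blob',st[i],c[i].round(1))
    return s,im
if __name__=='__main__':
    x,y,z=map(float,sys.argv[1:4]); s,im=dark(x,y,z)
    cv2.imwrite('pics/'+sys.argv[4],im[100:384,130:400])
    print([proj('wrist',(x+a,y,zz),s).round(1) for a in (-.007,.007) for zz in (z,z-.04)])
E
python3 top.py .645 .064 .099 w5.png
```

```text
time: 12.92
eef_pos: [0.4472, 0.234, 0.1918]
tcp_rot: [0.705, 0.709, -0.002, -0.001]
contact_force: [0.2, -0.5, 0.8]
opening: 0.579
finger_force: 0.0
time: 13.83
eef_pos: [0.6415, 0.0625, 0.1914]
tcp_rot: [0.708, 0.707, -0.001, -0.002]
contact_force: [0.4, 0.5, -0.0]
opening: 0.583
finger_force: 0.0
tcp [0.6415 0.0625 0.1914] yaxis [ 1.    -0.002]
pred [262.2 189. ] blob [255 169  17  33 443] [262.7 183.9]
[array([253.7, 188.9]), array([254.3, 176.4]), array([270.6, 189. ]), array([269. , 176.4])]
```

```bash
python3 -m handwheel '[[[0.05,0.002,0.004,0.025,0],[0.05,0,0,0.025,0],[0.05,0,0,0.025,0],[0.05,0,0,0.025,0],[0.05,0,0,0.02,0],[0.05,0,0,0.005,0],[0.05,0,0,0,0],[0,0,0,0,0],[0,0,0,0,0],[0,0,0,0,0],[0,0,0,0,0],[0,0,0,0,0]]]' 80
python3 -m handwheel '[[[0,0,0,-0.004,0],[0,0,0,-0.004,0],[0,0,0,-0.004,0],[0,0,0,0,0],[0,0,0,0,0]]]'
```

```text
time: 14.88
eef_pos: [0.6474, 0.0656, 0.0717]
tcp_rot: [0.707, 0.707, 0.001, 0.001]
contact_force: [-0.4, 0.8, 5.7]
opening: 0.15
finger_force: 78.0
time: 15.3
eef_pos: [0.6461, 0.0654, 0.0814]
tcp_rot: [0.707, 0.707, 0.0, 0.0]
contact_force: [0.5, -0.1, -0.8]
opening: 0.153
finger_force: 60.1
```

```bash
python3 -m handwheel '[[[0,0,0,0,0],[0,0,0,0,0],[0,0,0,0,0],[0,0,0,0,0],[0,0,0,0,0],[0,0,0,0,0]]]'
python3 - <<'E'
from h import *
im=viewer.read_camera('side'); cv2.imwrite('pics/s3.png',cv2.resize(im[100:270,120:270],None,fx=3,fy=3))
E
```

```text
time: 15.8
eef_pos: [0.646, 0.0655, 0.0812]
tcp_rot: [0.707, 0.707, -0.0, -0.0]
contact_force: [-0.0, -0.8, -0.7]
opening: 0.146
finger_force: 81.5
```

View pics/s3.png

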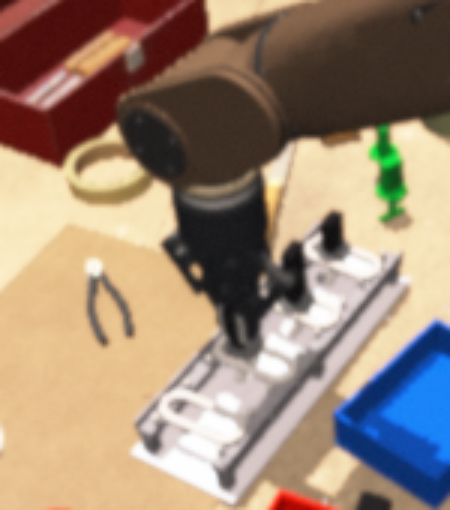

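Run:
```python
from h import *
for z in (.054,.059,.066,.071,.081): print(z,(proj('side',(.646,.0655,z))-[120,100])*3, (proj('side',(.646,.142,.0495))-[120,100])*3)
s=get_state();im=viewer.read_camera('wrist'); cv2.imwrite('pics/w6.png',cv2.resize(im[130:290,170:350],None,fx=3,fy=3))
for z in (.056,.068): print(proj('wrist',[(.646,.0655+.018,z),(.646-.018,.0655,z),(.646,.0655,z)],s))
```

```text
0.054 [239.98762927 353.84577233] [190.56799381 414.19444701]
0.059 [239.43253086 350.14741853] [190.56799381 414.19444701]
0.066 [238.64921591 344.92856762] [190.56799381 414.19444701]
0.071 [238.0852431  341.17108801] [190.56799381 414.19444701]
0.081 [236.945978   333.58071242] [190.56799381 414.19444701]
[[257.68170517 196.38102594]
 [228.4612943  223.82984027]
 [257.5929725  223.99765662]]
[[257.72591524 203.36110646]
 [226.63557539 232.26212643]
 [257.62802906 232.47670446]]
```

View pics/w6.png

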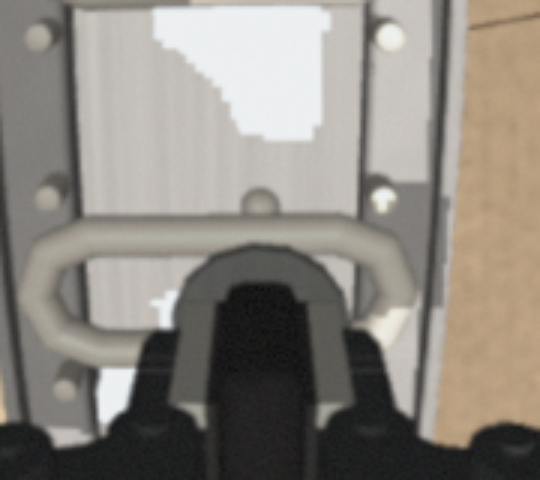

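The grip force dipped during the lift, which looks like the slackening event. The views don't settle how high S1 hangs, so I'll release it to its seat and grip it again.

```bash
python3 -m handwheel '[[[0.0,0,0,0.004,0],[0.0,0,0,0.004,0],[0.0,0,0,0.004,0],[0.03,0,0,0,0],[0.03,0,0,0,0],[0.03,0,0,0,0],[0.03,0,0,0.001,0],[0,0,0,0,0],[0,0,0,0,0],[0,0,0,0,0],[0,0,0,0,0],[0,0,0,0,0]]]' 80
python3 -m handwheel '[[[0,0,0,-0.004,0],[0,0,0,-0.004,0],[0,0,0,-0.004,0],[0,0,0,0,0],[0,0,0,0,0]]]'
python3 - <<'E'
from h import *
s=get_state();im=viewer.read_camera('wrist'); cv2.imwrite('pics/w7.png',im)
a=cv2.imread('pics/w6.png'); b=cv2.resize(im[130:290,170:350],None,fx=3,fy=3)
print('shift',cv2.phaseCorrelate(np.float32(a[235:330,180:345].mean(2)),np.float32(b[235:330,180:345].mean(2))), 'ref',cv2.phaseCorrelate(np.float32(a[0:230].mean(2)),np.float32(b[:230].mean(2))))
E
```

```text
time: 16.9
eef_pos: [0.6458, 0.0655, 0.068]
tcp_rot: [0.707, 0.707, -0.0, -0.0]
contact_force: [-0.4, 0.3, -0.6]
opening: 0.147
finger_force: 77.8
time: 17.32
eef_pos: [0.6465, 0.0655, 0.0812]
tcp_rot: [0.707, 0.707, 0.0, 0.001]
contact_force: [-0.3, -0.3, -0.5]
opening: 0.154
finger_force: 77.9
shift ((0.23840918049455695, 0.22149481908527235), 0.2653036658410673) ref ((-0.5496764362711133, 0.008349562750552764), 0.3495089712702198)
```

```bash
python3 -m handwheel '[[[0,0,0,0,7],[0,0,0,0,7],[0,0,0,0,7],[0,0,0,0,7],[0,0,0,0,7],[0,0,0,0,7],[0,0,0,0,7],[0,0,0,0,7],[0,0,0,0,7],[0,0,0,0,7],[0,0,0,0,7],[0,0,0,0,7]]]'
python3 -m handwheel '[[[0,0,0,0,6],[0,0,0,0,0],[0,0,0,0,0],[0,0,0,-0.01,0],[0,0,0,-0.01,0],[0,0,0,-0.01,0],[0,0,0,-0.01,0],[0,0,0,-0.015,0],[0,0,0,-0.02,0],[0,0,0,-0.02,0],[0,0,0,-0.015,0],[0,0,0,0,0]]]'
python3 -m handwheel '[[[0,-0.0245,0.0058,0,0],[0,-0.0245,0.0058,0,0],[0,-0.0245,0.0058,0,0],[0,-0.0245,0.0058,0,0],[0,-0.0245,0.0058,0,0],[0,-0.0245,0.0058,0,0],[0,-0.0245,0.0058,0,0],[0,-0.0245,0.0058,0,0],[0,0,0,0,5],[0,0,0,0,4],[0,0,0,0,0],[0,0,0,0,0]]]'
cat > tray.py <<'E'
from h import *
import sys
n=sys.argv[1]; s=get_state(); im=viewer.read_camera('wrist'); print('tcp',s['eef_pos'].round(4),s['opening'].round(3),s['finger_force'].round(1))
if len(sys.argv)>2: cv2.imwrite('pics/'+sys.argv[2],im)
for o in viewer.outline_of('wrist',n)[:1]:
    c=max(cv2.findContours(o['mask'].astype('uint8'),0,2)[0],key=cv2.contourArea)
    P=np.array([at_z('wrist',x[0],.045,s)[:2] for x in c]).astype('f4'); print(round(o['confidence'],2),cv2.minAreaRect(P))
print([(d['confidence'],at_z('wrist',np.array(d['xy'])*[512,384],0,s).round(3)) for d in viewer.pinpoint('wrist',n)[:2]])
E
python3 tray.py blue_tray
```

```text
time: 18.37
eef_pos: [0.6458, 0.0655, 0.08]
tcp_rot: [0.999, 0.05, -0.0, -0.0]
contact_force: [0.1, 0.7, -0.4]
opening: 0.15
finger_force: 77.8
time: 19.37
eef_pos: [0.6488, 0.0654, 0.1967]
tcp_rot: [1.0, 0.001, 0.005, 0.0]
contact_force: [1.0, -0.6, -0.5]
opening: 0.149
finger_force: 77.9
time: 20.37
eef_pos: [0.4499, 0.019, 0.1903]
tcp_rot: [0.997, -0.077, 0.0, 0.0]
contact_force: [0.4, -0.1, -1.0]
opening: 0.151
finger_force: 78.0Traceback (most recent call last):
  File "tray.py", line 3, in <module>
    n=sys.argv[1]; s=get_state(); im=viewer.read_camera('wrist'); print('tcp',s['eef_pos'].round(4),s['opening'].round(3),s['finger_force'].round(1))
                                                                                                    ^^^^^^^^^^^^^^^^^^
AttributeError: 'float' object has no attribute 'round'
```

```bash
sed -i "s/s\['opening'\].round(3),s\['finger_force'\].round(1)/s['opening'],s['finger_force']/" tray.py; python3 tray.py blue_tray w8.png
```

```text
tcp [0.4501 0.019  0.1903] 0.15370366888965256 77.99585580825806
0.96 ((0.4721473455429077, 0.01262296736240387), (0.14993064105510712, 0.11530622839927673), 80.61016845703125)
[(0.66, array([0.475, 0.014, 0.   ])), (0.61, array([0.443, 0.197, 0.   ]))]
```

```bash
python3 -m handwheel '[[[0,0,0,0.025,0],[0,0,0,0.025,0],[0,0,0,0.025,0],[0,0,0,0.025,0],[0,0,0,0.02,0],[0,0,0,0.008,0],[0,0,0,0.003,0],[0,0,0,0.002,0],[0,0,0,0,0],[0,0,0,0,0]]]'
python3 -m handwheel '[[[0.02,0,0,0,0],[0.05,0,0,0,0],[0.05,0,0,0,0],[0.05,0,0,0,0],[0.05,0,0,-0.02,0],[0.05,0,0,-0.03,0],[0.05,0,0,-0.03,0],[0.05,0,0,-0.03,0],[0.05,0,0,-0.02,0],[0.05,0,0,0,0],[0.05,0,0,0,0]]]'
python3 tray.py blue_tray w9.png
python3 - <<'E'
import cv2; im=cv2.imread('pics/w9.png'); cv2.imwrite('pics/w9c.png',im[60:330,100:460])
E
```

```text
time: 21.4
eef_pos: [0.4513, 0.0188, 0.0587]
tcp_rot: [0.997, -0.078, 0.001, 0.0]
contact_force: [-0.3, -0.1, -0.2]
opening: 0.148
finger_force: 78.0
time: 22.32
eef_pos: [0.4509, 0.0189, 0.1888]
tcp_rot: [0.997, -0.078, 0.002, 0.0]
contact_force: [-1.0, 0.2, -0.1]
opening: 0.586
finger_force: 0.0
tcp [0.4509 0.0189 0.1888] 0.586463797505167 0.0
0.65 ((0.47243109345436096, 0.013507656753063202), (0.15077152848243713, 0.11566323786973953), 80.45858764648438)
[(0.71, array([0.473, 0.015, 0.   ]))]
```

View pics/w9c.png

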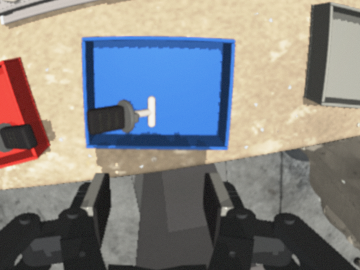

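S1 lies flat in the blue tray, crop (120,115). Next is L2.

```bash
python3 -m handwheel '[[[0.05,0,0,0,-7.1],[0.05,0,0,0,-7.1],[0.05,0,0,0,-7.1],[0.05,0,0,0,-7.1],[0.05,0,0,0,-7.1],[0.05,0,0,0,-7.1],[0.05,0,0,0,-7.1],[0.05,0,0,0,-7.1],[0.05,0,0,0,-7.1],[0.05,0,0,0,-7.1],[0.05,0,0,0,-7.1],[0.05,0,0,0,-7.1]]]' >/dev/null
python3 -m handwheel '[[[0.05,0,0,0,-7.1],[0.05,0,0,0,-6.7],[0.05,0,0,0,0],[0.05,-0.004,0.024,0,0],[0.05,-0.004,0.024,0,0],[0.05,-0.004,0.024,0,0],[0.05,-0.004,0.024,0,0],[0.05,-0.004,0.024,0,0],[0.05,-0.004,0.024,0,0],[0.05,-0.004,0.024,0,0],[0.05,-0.004,0.024,0,0]]]'
python3 -m handwheel '[[[0.05,0,0,0,0],[0.05,0,0,0,0]]]' >/dev/null
python3 top.py .640 -.013 .123 w10.png
```

```text
time: 24.38
eef_pos: [0.6425, -0.013, 0.1853]
tcp_rot: [0.708, 0.706, -0.001, -0.001]
contact_force: [-0.5, -0.9, -0.0]
opening: 0.585
finger_force: 0.0
tcp [ 0.6419 -0.013   0.1853] yaxis [ 1.    -0.002]
pred [255.3 203.2] blob [246 174  18  46 694] [254.9 196.1]
pred [255.3 203.2] blob [255 248  15  36 311] [261.7 261.1]
[array([245.7, 203.2]), array([247.6, 187.2]), array([264.8, 203.2]), array([263.8, 187.2])]
```

```bash
python3 -m handwheel '[[[0.05,0,-0.002,0.02,0],[0.05,0,0,0.02,0],[0.05,0,0,0.02,0],[0.05,0,0,0.02,0],[0.05,0,0,0.02,0],[0.05,0,0,0.008,0],[0.05,0,0,0,0],[0,0,0,0,0],[0,0,0,0,0],[0,0,0,0,0],[0,0,0,0,0],[0,0,0,0,0]]]' 80
python3 -m handwheel '[[[0,0,0,-0.004,0],[0,0,0,-0.004,0],[0,0,0,-0.004,0],[0,0,0,0,0],[0,0,0,0,0]]]'
python3 -m handwheel '[[[0,0,0,0,7],[0,0,0,0,7],[0,0,0,0,7],[0,0,0,0,7],[0,0,0,0,7],[0,0,0,0,7],[0,0,0,0,7],[0,0,0,0,7],[0,0,0,0,7],[0,0,0,0,7],[0,0,0,0,7],[0,0,0,0,7]]]'
python3 -m handwheel '[[[0,0,0,0,6],[0,0,0,0,0],[0,0,0,0,0],[0,0,0,-0.01,0],[0,0,0,-0.01,0],[0,0,0,-0.01,0],[0,0,0,-0.01,0],[0,0,0,-0.015,0],[0,0,0,-0.02,0],[0,0,0,-0.02,0],[0,0,0,-0.02,0],[0,0,0,0,0]]]'
```

```text
time: 25.6
eef_pos: [0.6413, -0.0131, 0.0814]
tcp_rot: [0.707, 0.707, 0.001, 0.001]
contact_force: [-0.6, 0.4, 4.5]
opening: 0.15
finger_force: 78.1
time: 26.02
eef_pos: [0.6402, -0.0129, 0.0915]
tcp_rot: [0.707, 0.707, 0.0, 0.0]
contact_force: [0.4, -0.2, -1.6]
opening: 0.151
finger_force: 77.9
time: 27.02
eef_pos: [0.6398, -0.0129, 0.0908]
tcp_rot: [0.999, 0.05, -0.0, -0.0]
contact_force: [0.1, 0.6, 0.3]
opening: 0.151
finger_force: 77.8
time: 28.02
eef_pos: [0.6431, -0.0134, 0.2135]
tcp_rot: [1.0, 0.001, 0.006, 0.001]
contact_force: [0.5, 0.8, -0.1]
opening: 0.151
finger_force: 77.8
```

```bash
python3 -m handwheel '[[[0,-0.0157,-0.028,0,0],[0,-0.0157,-0.028,0,0],[0,-0.0157,-0.028,0,0],[0,-0.0157,-0.028,0,0],[0,-0.0157,-0.028,0,0],[0,-0.0157,-0.028,0,0],[0,-0.0157,-0.028,0,0],[0,-0.0157,-0.028,0,0],[0,-0.0157,-0.028,0,0],[0,0,0,0,-6],[0,0,0,0,0],[0,0,0,0,0]]]'
python3 tray.py red_tray w11.png
```

```text
time: 29.02
eef_pos: [0.4984, 0.2391, 0.2061]
tcp_rot: [0.999, 0.052, 0.0, 0.0]
contact_force: [0.1, -0.4, -0.8]
opening: 0.152
finger_force: 78.1
tcp [0.4984 0.2391 0.2061] 0.15229360362418268 78.08302760124207
0.69 ((0.4758807122707367, 0.23574897646903992), (0.12236570566892624, 0.15087857842445374), 6.031116962432861)
[(0.8, array([0.472, 0.237, 0.   ]))]
```

Tray unmoved. Lowering (target TCP ≈ 0.068) and releasing.

```bash
python3 -m handwheel '[[[0,0,0,0.025,0],[0,0,0,0.025,0],[0,0,0,0.025,0],[0,0,0,0.025,0],[0,0,0,0.025,0],[0,0,0,0.008,0],[0,0,0,0.004,0],[0,0,0,0.002,0],[0,0,0,0,0],[0,0,0,0,0]]]'
python3 -m handwheel '[[[0.02,0,0,0,0],[0.05,0,0,0,0],[0.05,0,0,0,0],[0.05,0,0,0,0],[0.05,0,0,-0.02,0],[0.05,0,0,-0.03,0],[0.05,0,0,-0.03,0],[0.05,0,0,-0.03,0],[0.05,-0.02,0,-0.03,0],[0.05,-0.02,0,0,0],[0.05,0,0,0,0]]]'
python3 tray.py red_tray w12.png
python3 - <<'E'
import cv2; im=cv2.imread('pics/w12.png'); cv2.imwrite('pics/w12c.png',im[60:330,100:400])
E
```

```text
time: 30.0
eef_pos: [0.5001, 0.2393, 0.069]
tcp_rot: [0.999, 0.052, 0.002, -0.0]
contact_force: [0.8, 0.3, -0.2]
opening: 0.154
finger_force: 78.1
time: 30.92
eef_pos: [0.4578, 0.2353, 0.2099]
tcp_rot: [0.999, 0.053, 0.002, -0.001]
contact_force: [0.2, 0.3, -0.7]
opening: 0.584
finger_force: 0.0
tcp [0.4578 0.2353 0.2099] 0.5843051132630848 0.0
0.96 ((0.47338512539863586, 0.23607301712036133), (0.11662320792675018, 0.1524120569229126), 6.154517650604248)
[(0.86, array([0.47 , 0.238, 0.   ]))]
```

View pics/w12c.png

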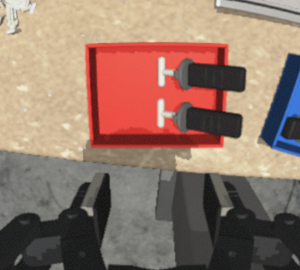

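Both long hooks are in the red tray but lean over its -y wall, grips at crop (215,75) and (212,118). I'll push both tips inside with the two fingers.

```bash
python3 -m handwheel '[[[0.04,0,0,0,-7],[0.04,0,0,0,-7],[0.04,0,0,0,-7],[0.04,0,0,0,-7],[0.04,0,0,0,-7],[0.04,0,0,0,-7],[0.04,0,0,0,-7],[0.04,0,0,0,-7],[0.04,0,0,0,-7],[0.04,0,0,0,-7],[0.04,0,0,0,-7],[0.04,0,0,0,-7]]]' >/dev/null
python3 -m handwheel '[[[0.04,0,0,0,-6],[0.04,0,0,0,0],[0.04,-0.03,0.004,0,0],[0.04,-0.03,0.004,0,0],[0.04,-0.03,0.004,0,0],[0.04,-0.031,0.003,0,0],[0.04,0,0,0,0],[0.04,0,0,0,0]]]'
```

```text
time: 32.73
eef_pos: [0.4869, 0.1148, 0.2065]
tcp_rot: [0.671, 0.741, -0.0, -0.001]
contact_force: [-0.1, 0.5, -0.4]
opening: 0.468
finger_force: 0.0
```

```bash
python3 -m handwheel '[[[0.04,0,0,0.03,0],[0.04,0,0,0.03,0],[0.04,0,0,0.03,0],[0.04,0,0,0.03,0],[0.04,0,0,0.03,0],[0.04,0,0,0.0095,0],[0.04,0,0,0,0]]]'
python3 -m handwheel '[[[0.04,0.006,0,0,0],[0.04,0.006,0,0,0],[0.04,0.006,0,0,0],[0.04,0.006,0,0,0],[0.04,0.006,0,0,0],[0.04,0.006,0,0,0],[0.04,0.006,0,0,0],[0.04,0.004,0,0,0],[0.04,0,0,0,0],[0.04,0,0,0,0]]]'
python3 -m handwheel '[[[0.04,-0.02,0,0,0],[0.04,0,0,-0.03,0],[0.04,0,0,-0.03,0],[0.04,0,0,-0.03,0],[0.04,0,0,-0.03,0],[0.04,0,0,-0.03,0],[0.04,0,0,0,0],[0.04,0,0,0,0]]]'
python3 tray.py red_tray w13.png
```

```text
time: 33.32
eef_pos: [0.4836, 0.1169, 0.0445]
tcp_rot: [0.669, 0.743, -0.003, -0.003]
contact_force: [0.2, -0.1, 0.3]
opening: 0.467
finger_force: 0.0
time: 34.15
eef_pos: [0.4814, 0.1621, 0.0477]
tcp_rot: [0.669, 0.743, -0.0, -0.0]
contact_force: [0.7, -0.4, -0.6]
opening: 0.467
finger_force: 0.2
time: 34.82
eef_pos: [0.4852, 0.1419, 0.2003]
tcp_rot: [0.669, 0.743, 0.002, 0.002]
contact_force: [-1.1, -0.0, 0.1]
opening: 0.466
finger_force: 0.0
tcp [0.4852 0.1419 0.2003] 0.46613986362890003 0.0
0.69 ((0.4732290506362915, 0.23571571707725525), (0.11524442583322525, 0.15104734897613525), 6.032347202301025)
[(0.87, array([0.471, 0.235, 0.   ])), (0.65, array([0.471, 0.012, 0.   ]))]
```

View pics/w13.png

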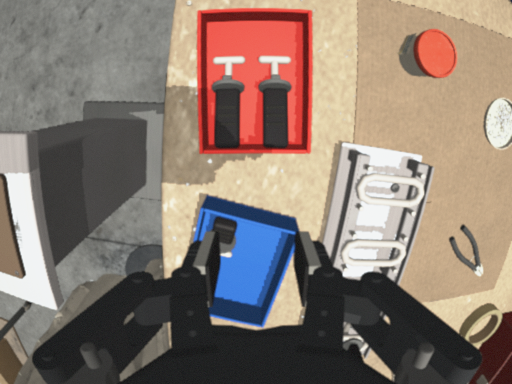

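Both long hooks now lie flat in the red tray, grips at px (228,118) and (275,115). Last hook is S2.

```bash
python3 -m handwheel '[[[0.05,0,0,0,6],[0.05,0,0,0,0],[0.05,-0.026,0.0172,0,0],[0.05,-0.026,0.0172,0,0],[0.05,-0.026,0.0172,0,0],[0.05,-0.026,0.0172,0,0],[0.05,-0.026,0.0172,0,0],[0.05,-0.026,0.0172,0,0],[0.05,-0.026,0.0172,0,0],[0.05,-0.026,0.0172,0,0],[0.05,-0.026,0.0172,0,0],[0.05,0,0,0,0]]]'
python3 -m handwheel '[[[0.05,0,0,0,0],[0.05,0,0,0,0]]]' >/dev/null
python3 top.py .640 -.092 .099 w14.png
```

```text
time: 35.97
eef_pos: [0.6402, -0.0966, 0.1959]
tcp_rot: [0.708, 0.707, -0.001, 0.0]
contact_force: [-0.6, -0.3, 0.2]
opening: 0.587
finger_force: 0.0
tcp [ 0.6378 -0.0915  0.1962] yaxis [1.    0.001]
pred [260.4 189.6] blob [259 170  16  35 393] [266.3 183.7]
[array([252.1, 189.6]), array([252.9, 177.2]), array([268.7, 189.6]), array([267.3, 177.3])]
```

```bash
python3 -m handwheel '[[[0.05,0,0.004,0.02,0],[0.05,0,0.0035,0.02,0],[0.05,0,0,0.025,0],[0.05,0,0,0.025,0],[0.05,0,0,0.025,0],[0.05,0,0,0.0135,0],[0.05,0,0,0,0],[0,0,0,0,0],[0,0,0,0,0],[0,0,0,0,0],[0,0,0,0,0],[0,0,0,0,0]]]' 80
python3 -m handwheel '[[[0,0,0,-0.004,0],[0,0,0,-0.004,0],[0,0,0,-0.004,0],[0,0,0,0,0],[0,0,0,0,0]]]'
python3 -m handwheel '[[[0,0,0,0,7],[0,0,0,0,7],[0,0,0,0,7],[0,0,0,0,7],[0,0,0,0,7],[0,0,0,0,7],[0,0,0,0,7],[0,0,0,0,7],[0,0,0,0,7],[0,0,0,0,7],[0,0,0,0,7],[0,0,0,0,7]]]'
python3 -m handwheel '[[[0,0,0,0,6],[0,0,0,0,0],[0,0,0,0,0],[0,0,0,-0.01,0],[0,0,0,-0.01,0],[0,0,0,-0.01,0],[0,0,0,-0.01,0],[0,0,0,-0.015,0],[0,0,0,-0.02,0],[0,0,0,-0.02,0],[0,0,0,-0.015,0],[0,0,0,0,0]]]'
```

```text
time: 37.18
eef_pos: [0.6477, -0.0922, 0.0719]
tcp_rot: [0.707, 0.707, 0.001, 0.002]
contact_force: [-0.7, 0.4, 5.6]
opening: 0.148
finger_force: 78.2
time: 37.6
eef_pos: [0.6462, -0.0921, 0.0815]
tcp_rot: [0.707, 0.707, 0.0, 0.0]
contact_force: [0.6, 0.8, -1.0]
opening: 0.149
finger_force: 77.9
time: 38.6
eef_pos: [0.6458, -0.0919, 0.0807]
tcp_rot: [0.999, 0.05, -0.0, -0.0]
contact_force: [-0.4, -0.4, -1.3]
opening: 0.148
finger_force: 77.9
time: 39.6
eef_pos: [0.6488, -0.0927, 0.1978]
tcp_rot: [1.0, 0.001, 0.005, 0.001]
contact_force: [0.5, -0.8, -0.3]
opening: 0.147
finger_force: 77.9
```

```bash
python3 -m handwheel '[[[0,-0.021,-0.0144,0,0],[0,-0.021,-0.0144,0,0],[0,-0.021,-0.0144,0,0],[0,-0.021,-0.0144,0,0],[0,-0.021,-0.0144,0,0],[0,-0.021,-0.0144,0,0],[0,-0.021,-0.0144,0,0],[0,0,0,0,5],[0,0,0,0,4],[0,0,0,0,0],[0,0,0,0,0]]]'
python3 tray.py blue_tray w15.png
```

```text
time: 40.52
eef_pos: [0.4989, 0.0088, 0.1912]
tcp_rot: [0.997, -0.077, -0.0, 0.0]
contact_force: [0.9, -0.4, -0.8]
opening: 0.145
finger_force: 78.0
tcp [0.4989 0.0088 0.1912] 0.1451535903047768 77.99989342689514
0.98 ((0.4757229685783386, 0.01224660873413086), (0.14940190315246582, 0.12081262469291687), 80.17711639404297)
[(0.8, array([0.476, 0.013, 0.   ]))]
```

Lower and release, then continue to a link view (the next target is the link at y≈-0.092).

```bash
python3 -m handwheel '[[[0,0,0,0.025,0],[0,0,0,0.025,0],[0,0,0,0.025,0],[0,0,0,0.025,0],[0,0,0,0.02,0],[0,0,0,0.008,0],[0,0,0,0.003,0],[0,0,0,0.002,0],[0,0,0,0,0],[0,0,0,0,0]]]'
python3 -m handwheel '[[[0.02,0,0,0,0],[0.05,0,0,0,0],[0.05,0,0,0,0],[0.05,0,0,0,0],[0.05,0,0,-0.02,0],[0.05,0,0,-0.03,0],[0.05,0,0,-0.03,0],[0.05,0,0,-0.03,0],[0.05,-0.025,0,-0.03,0],[0.05,-0.025,0,0,0],[0.05,0,0,0,0]]]'
python3 tray.py blue_tray w16.png
python3 - <<'E'
from h import *
im=viewer.read_camera('wrist'); s=get_state()
m=(im.max(2)<45).astype('uint8'); n,l,st,c=cv2.connectedComponentsWithStats(m)
for i in range(1,n):
    if 150<st[i,4]<5000: print(st[i],c[i].round(0),at_z('wrist',c[i],.02,s)[:2].round(3))
E
```

```text
time: 41.5
eef_pos: [0.5004, 0.0085, 0.0598]
tcp_rot: [0.997, -0.078, 0.001, 0.0]
contact_force: [0.8, -0.1, -0.1]
opening: 0.145
finger_force: 78.0
time: 42.42
eef_pos: [0.4481, 0.0171, 0.2002]
tcp_rot: [0.997, -0.078, 0.001, 0.0]
contact_force: [-0.3, 0.3, -1.3]
opening: 0.587
finger_force: 0.0
tcp [0.4481 0.0171 0.2002] 0.5874844869637807 0.0
0.75 ((0.4723348915576935, 0.013043247163295746), (0.15031588077545166, 0.11490035802125931), 80.70169830322266)
[(0.89, array([0.473, 0.012, 0.   ])), (0.74, array([0.473, 0.239, 0.   ]))]
[194 234  16  70 595] [203. 266.] [0.334 0.103]
[304 234  16  71 626] [310. 266.] [ 0.312 -0.033]
```

Run:
```python
from h import *
s=get_state(); im=viewer.read_camera('wrist')
for d in viewer.pinpoint('wrist','short_a_grip'): print(d['confidence'],at_z('wrist',np.array(d['xy'])*[512,384],.02,s)[:2].round(3))
o=viewer.outline_of('wrist','blue_tray')[0]; x,y,w,h=(np.array(o['extent'])*[512,384,512,384]).astype(int)
m=np.zeros(im.shape[:2],'uint8'); m[y:y+h,x:x+w]=(im[y:y+h,x:x+w].max(2)<70); n,l,st,c=cv2.connectedComponentsWithStats(m)
for i in range(1,n):
    if st[i,4]>80: print(st[i],c[i].round(0),at_z('wrist',c[i],.02,s)[:2].round(3))
```

```text
0.96 [0.452 0.07 ]
0.33 [0.494 0.209]
[289 114  37  28 880] [308. 127.] [ 0.487 -0.047]
[187 162  36  30 823] [204. 176.] [0.45  0.074]
```

S2 is inside the blue tray, offset about -57 mm of ±75. Now the links.

```bash
python3 -m handwheel '[[[0.06,0,0,0,-5],[0.06,0,0,0,-4],[0.06,0,0,0,0],[0.06,0.0235,0.0136,0,0],[0.06,0.0235,0.0136,0,0],[0.06,0.0235,0.0136,0,0],[0.06,0.0235,0.0136,0,0],[0.06,0.0235,0.0136,0,0],[0.06,0.0235,0.0136,0,0],[0.06,0.0235,0.0136,0,0],[0.06,0.0235,0.0136,0,0],[0.06,0,0,0,0]]]'
python3 -m handwheel '[[[0.06,0,0,0,0],[0.06,0,0,0,0]]]' >/dev/null
cat > link.py <<'E'
from h import *
s=get_state(); im=viewer.read_camera('wrist'); print(s['eef_pos'].round(4),R.from_quat(s['tcp_rot']).as_matrix()[:2,1].round(3))
for d in viewer.pinpoint('wrist','link_a_mid'): print('pt',round(d['confidence'],2),at_z('wrist',np.array(d['xy'])*[512,384],.0495,s)[:2].round(4))
for o in viewer.outline_of('wrist','link_a_mid'):
    c=max(cv2.findContours(o['mask'].astype('uint8'),0,2)[0],key=cv2.contourArea)
    print('ol',round(o['confidence'],2),cv2.minAreaRect(np.array([at_z('wrist',x[0],.0495,s)[:2] for x in c]).astype('f4')))
E
python3 link.py
```

```text
time: 43.77
eef_pos: [0.6409, -0.0949, 0.197]
tcp_rot: [1.0, -0.002, 0.0, 0.0]
contact_force: [-0.8, -0.1, 1.4]
opening: 0.7
finger_force: 0.0
[ 0.6373 -0.0919  0.1973] [-0.001 -1.   ]
pt 0.94 [ 0.6363 -0.017 ]
ol 0.83 ((0.6360806226730347, -0.01837640441954136), (0.038477957248687744, 0.0880112424492836), 89.7152099609375)
```

```bash
python3 -m handwheel '[[[0.06,0,0.001,0.035,0],[0.06,0,0,0.035,0],[0.06,0,0,0.035,0],[0.06,0,0,0.025,0],[0.06,0,0,0.02,0],[0.06,0,0,0.013,0],[0.06,0,0,0,0],[0,0,0,0,0],[0,0,0,0,0],[0,0,0,0,0],[0,0,0,0,0]]]' 80
python3 -m handwheel '[[[0,0,0,0,0],[0,0,0,-0.01,0],[0,0,0,-0.01,0],[0,0,0,-0.02,0],[0,0,0,-0.02,0],[0,0,0,-0.02,0],[0,0,0,-0.02,0],[0,0,0,0,0],[0,0,0,0,0]]]'
```

```text
time: 45.0
eef_pos: [0.6395, -0.0936, 0.038]
tcp_rot: [1.0, 0.0, 0.002, 0.001]
contact_force: [-0.3, -0.5, 3.7]
opening: 0.384
finger_force: 79.4
time: 45.75
eef_pos: [0.6387, -0.0935, 0.1372]
tcp_rot: [1.0, 0.0, 0.002, 0.001]
contact_force: [0.6, -0.2, -1.4]
opening: 0.384
finger_force: 79.4
```

```bash
python3 -m handwheel '[[[0,-0.0216,0.0176,0,0],[0,-0.0216,0.0176,0,0],[0,-0.0216,0.0176,0,0],[0,-0.0216,0.0176,0,0],[0,-0.0216,0.0176,0,0],[0,-0.0216,0.0176,0,0],[0,-0.0216,0.0176,0,0],[0,0,0,0,5],[0,0,0,0,4],[0,0,0,0,0],[0,0,0,0,0]]]'
python3 tray.py grey_tray
```

```text
time: 46.67
eef_pos: [0.4858, -0.216, 0.1338]
tcp_rot: [0.997, -0.077, -0.001, -0.001]
contact_force: [-0.3, 0.4, -1.7]
opening: 0.387
finger_force: 79.4
tcp [ 0.4858 -0.216   0.1338] 0.38748233101844975 79.43785786628723
0.76 ((0.4812721014022827, -0.24851036071777344), (0.15002886950969696, 0.118497334420681), 79.17268371582031)
[(0.66, array([ 0.477, -0.245, -0.   ]))]
```

```bash
python3 -m handwheel '[[[0,0,0.004,0.025,0],[0,0,0,0.025,0],[0,0,0,0.025,0],[0,0,0,0.02,0],[0,0,0,0.013,0],[0,0,0,0.008,0],[0,0,0,0,0],[0,0,0,0,0]]]'
python3 -m handwheel '[[[0.044,0,0,0,0],[0.044,0,0,0,0],[0.044,0,0,0,0],[0.044,0,0,-0.02,0],[0.044,0,0,-0.03,0],[0.06,0,0,-0.03,0],[0.06,0,0,-0.03,-5],[0.06,0,0,-0.03,-4],[0.06,0,0,-0.03,0],[0.06,0,0,0,0],[0.06,0,0,0,0]]]'
python3 link.py
```

```text
time: 47.48
eef_pos: [0.4863, -0.2203, 0.0194]
tcp_rot: [0.997, -0.078, -0.0, -0.0]
contact_force: [0.7, -0.3, -0.9]
opening: 0.389
finger_force: 79.4
time: 48.4
eef_pos: [0.4875, -0.2214, 0.1929]
tcp_rot: [1.0, 0.0, 0.003, 0.002]
contact_force: [0.2, 0.7, -0.3]
opening: 0.701
finger_force: 0.0
[ 0.4875 -0.2214  0.1929] [ 0.001 -1.   ]
pt 0.8 [ 0.6348 -0.0151]
pt 0.7 [ 0.4944 -0.2226]
pt 0.54 [0.461  0.0565]
ol 0.81 ((0.6357555389404297, -0.01832091622054577), (0.037853263318538666, 0.08707073330879211), 88.8904800415039)
ol 0.63 ((0.460244357585907, 0.03817758336663246), (0.02971840277314186, 0.1040799468755722), 1.9428577423095703)
```

```bash
python3 -m handwheel '[[[0.06,0.0214,-0.0293,0,0],[0.06,0.0214,-0.0293,0,0],[0.06,0.0214,-0.0293,0,0],[0.06,0.0214,-0.0293,0,0],[0.06,0.0214,-0.0293,0,0],[0.06,0.0214,-0.0293,0,0],[0.06,0.0214,-0.0293,0,0],[0.06,0,0,0,0],[0.06,0,0,0.03,0],[0.06,0,0,0.03,0],[0.06,0,0,0,0],[0.06,0,0,0,0]]]'
```

```text
time: 49.55
eef_pos: [0.6331, -0.015, 0.1255]
tcp_rot: [1.0, 0.0, -0.004, -0.001]
contact_force: [0.2, -0.3, 0.4]
opening: 0.7
finger_force: 0.0
```

```bash
python3 -m handwheel '[[[0.06,0,0,0.03,0],[0.06,0,0,0.03,0],[0.06,0,0,0.02,0],[0.06,0,0,0.0115,0],[0.06,0,0,0,0],[0,0,0,0,0],[0,0,0,0,0],[0,0,0,0,0],[0,0,0,0,0],[0,0,0,0,0]]]' 80
python3 -m handwheel '[[[0,0,0,0,0],[0,0,0,-0.01,0],[0,0,0,-0.01,0],[0,0,0,-0.02,0],[0,0,0,-0.02,0],[0,0,0,-0.02,0],[0,0,0,-0.02,0],[0,0,0,0,0],[0,0,0,0,0]]]'
```

```text
time: 50.38
eef_pos: [0.6378, -0.0157, 0.0409]
tcp_rot: [1.0, 0.0, 0.002, 0.001]
contact_force: [-1.2, 0.5, 6.7]
opening: 0.389
finger_force: 79.4
time: 51.13
eef_pos: [0.6366, -0.0153, 0.1397]
tcp_rot: [1.0, 0.0, 0.002, 0.0]
contact_force: [0.3, 0.2, -1.1]
opening: 0.385
finger_force: 79.5
```

```bash
python3 -m handwheel '[[[0,-0.0199,0.0322,0,0],[0,-0.0199,0.0322,0,0],[0,-0.0199,0.0322,0,0],[0,-0.0199,0.0322,0,0],[0,-0.0199,0.0322,0,0],[0,-0.0199,0.0322,0,0],[0,-0.0199,0.0322,0,0],[0,-0.0199,0.0322,0,0],[0,0,0,0,5],[0,0,0,0,4],[0,0,0,0,0],[0,0,0,0,0]]]'
python3 tray.py grey_tray
```

```text
time: 52.13
eef_pos: [0.4758, -0.2723, 0.1362]
tcp_rot: [0.997, -0.077, -0.001, -0.001]
contact_force: [0.2, 0.2, -0.5]
opening: 0.387
finger_force: 79.6
tcp [ 0.4758 -0.2723  0.1362] 0.3865032269841218 79.58507895469666
0.6 ((0.4806119501590729, -0.2482595443725586), (0.14948870241641998, 0.1179913580417633), 79.39405059814453)
[(0.91, array([ 0.476, -0.246,  0.   ]))]
```

```bash
python3 -m handwheel '[[[0,0,0.003,0.025,0],[0,0,0,0.025,0],[0,0,0,0.025,0],[0,0,0,0.02,0],[0,0,0,0.013,0],[0,0,0,0.006,0],[0,0,0,0,0],[0,0,0,0,0]]]'
python3 -m handwheel '[[[0.044,0,0,0,0],[0.044,0,0,0,0],[0.044,0,0,0,0],[0.044,0,0,-0.02,0],[0.044,0,0,-0.03,0],[0.06,0,0,-0.03,0],[0.06,0,0,-0.03,-5],[0.06,0,0,-0.03,-4],[0.06,0,0,-0.03,0],[0.06,0,0,0,0],[0.06,0,0,0,0]]]'
python3 link.py
```

```text
time: 52.95
eef_pos: [0.4769, -0.2761, 0.0245]
tcp_rot: [0.997, -0.078, 0.0, 0.0]
contact_force: [-0.6, 0.9, -0.3]
opening: 0.383
finger_force: 79.6
time: 53.87
eef_pos: [0.4776, -0.277, 0.1975]
tcp_rot: [1.0, 0.0, 0.003, 0.002]
contact_force: [-0.5, 0.1, -0.7]
opening: 0.705
finger_force: 0.0
[ 0.4776 -0.277   0.1975] [ 0. -1.]
pt 0.77 [ 0.4841 -0.2772]
ol 0.94 ((0.4859054386615753, -0.2780640721321106), (0.03125705197453499, 0.07609133422374725), 80.42214965820312)
```

```bash
python3 -m handwheel '[[[0.06,0.016,-0.0338,0,0],[0.06,0.016,-0.0338,0,0],[0.06,0.016,-0.0338,0,0],[0.06,0.016,-0.0338,0,0],[0.06,0.016,-0.0338,0,0],[0.06,0.016,-0.0338,0,0],[0.06,0.016,-0.0338,0,0],[0.06,0.016,-0.0338,0,0],[0.06,0.016,-0.0338,0,0],[0.06,0.016,-0.0338,0,0],[0.06,0,0,0,0],[0.06,0,0,0,0]]]'
python3 link.py
```

```text
time: 55.02
eef_pos: [0.6353, 0.0641, 0.1913]
tcp_rot: [1.0, 0.002, -0.002, 0.0]
contact_force: [-0.2, -0.1, -0.3]
opening: 0.7
finger_force: 0.0
[0.6353 0.0641 0.1913] [ 0.004 -1.   ]
pt 0.73 [ 0.5035 -0.2331]
ol 0.63 ((0.5033369064331055, -0.23506170511245728), (0.035229794681072235, 0.06915012747049332), 79.78099822998047)
```

```bash
python3 -m handwheel '[[[0.06,0,0,0.035,0],[0.06,0,0,0.035,0],[0.06,0,0,0.035,0],[0.06,0,0,0.03,0],[0.06,0,0,0.015,0],[0.06,0,0,0.0075,0],[0.06,0,0,0,0],[0,0,0,0,0],[0,0,0,0,0],[0,0,0,0,0],[0,0,0,0,0],[0,0,0,0,0]]]' 80
python3 -m handwheel '[[[0,0,0,0,0],[0,0,0,-0.01,0],[0,0,0,-0.01,0],[0,0,0,-0.02,0],[0,0,0,-0.02,0],[0,0,0,-0.02,0],[0,0,0,-0.02,0],[0,0,0,0,0],[0,0,0,0,0]]]'
```

```text
time: 56.17
eef_pos: [0.6382, 0.062, 0.0395]
tcp_rot: [1.0, 0.0, 0.003, 0.0]
contact_force: [0.1, -0.1, 6.8]
opening: 0.386
finger_force: 79.3
time: 56.92
eef_pos: [0.6369, 0.0623, 0.1382]
tcp_rot: [1.0, 0.0, 0.002, 0.0]
contact_force: [-0.2, -0.1, -1.1]
opening: 0.387
finger_force: 79.5
```

```bash
python3 -m handwheel '[[[0,-0.0167,0.0313,0,0],[0,-0.0167,0.0313,0,0],[0,-0.0167,0.0313,0,0],[0,-0.0167,0.0313,0,0],[0,-0.0167,0.0313,0,0],[0,-0.0167,0.0313,0,0],[0,-0.0167,0.0313,0,0],[0,-0.0167,0.0313,0,0],[0,-0.0167,0.0313,0,0],[0,0,0,0,5],[0,0,0,0,4],[0,0,0,0,0]]]'
python3 tray.py grey_tray
```

```text
time: 57.92
eef_pos: [0.4843, -0.2196, 0.1343]
tcp_rot: [0.997, -0.08, -0.002, -0.001]
contact_force: [1.0, 0.1, -0.3]
opening: 0.386
finger_force: 79.7
tcp [ 0.4843 -0.2196  0.1343] 0.3862909375912884 79.65399384498596
0.6 ((0.48093181848526, -0.24840545654296875), (0.15026630461215973, 0.1174747422337532), 79.23937225341797)
[(0.62, array([ 0.476, -0.249,  0.   ]))]
```

```bash
python3 -m handwheel '[[[0,0,0.001,0.025,0],[0,0,0,0.025,0],[0,0,0,0.025,0],[0,0,0,0.02,0],[0,0,0,0.008,0],[0,0,0,0,0],[0,0,0,0,0]]]'
python3 -m handwheel '[[[0.044,0,0,0,0],[0.044,0,0,0,0],[0.044,0,0,0,0],[0.044,0,0,-0.02,0],[0.044,0,0,-0.03,0],[0.06,0,0,-0.03,0],[0.06,0,0,-0.03,-5],[0.06,0,0,-0.03,-4],[0.06,0,0,-0.03,0],[0.06,0,0,0,0],[0.06,0,0,0,0]]]'
python3 -m handwheel '[[[0.06,0.0139,-0.033,0,0],[0.06,0.0139,-0.033,0,0],[0.06,0.0139,-0.033,0,0],[0.06,0.0139,-0.033,0,0],[0.06,0.0139,-0.033,0,0],[0.06,0.0139,-0.033,0,0],[0.06,0.0139,-0.033,0,0],[0.06,0.0139,-0.033,0,0],[0.06,0.0139,-0.033,0,0],[0.06,0.0139,-0.033,0,0],[0.06,0.0139,-0.033,0,0],[0.06,0,0,0,0]]]'
python3 link.py
```

```text
time: 58.65
eef_pos: [0.486, -0.2203, 0.0334]
tcp_rot: [0.997, -0.078, -0.0, -0.0]
contact_force: [-0.3, 0.2, -0.8]
opening: 0.386
finger_force: 79.7
time: 59.57
eef_pos: [0.4872, -0.2215, 0.2071]
tcp_rot: [1.0, 0.0, 0.003, 0.002]
contact_force: [-0.1, -0.4, 0.5]
opening: 0.7
finger_force: 0.0
time: 60.57
eef_pos: [0.6387, 0.1479, 0.2013]
tcp_rot: [1.0, 0.003, -0.001, -0.001]
contact_force: [-0.8, -0.9, -0.5]
opening: 0.704
finger_force: 0.0
[0.6387 0.1479 0.2013] [ 0.005 -1.   ]
pt 0.96 [ 0.5026 -0.2283]
ol 0.78 ((0.5039397478103638, -0.22633671760559082), (0.038902007043361664, 0.06879120320081711), 79.17581939697266)
```

```bash
python3 -m handwheel '[[[0.06,0,0.001,0.035,0],[0.06,0,0,0.035,0],[0.06,0,0,0.035,0],[0.06,0,0,0.035,0],[0.06,0,0,0.018,0],[0.06,0,0,0.0095,0],[0.06,0,0,0,0],[0,0,0,0,0],[0,0,0,0,0],[0,0,0,0,0],[0,0,0,0,0],[0,0,0,0,0]]]' 80
python3 -m handwheel '[[[0,0,0,0,0],[0,0,0,-0.01,0],[0,0,0,-0.01,0],[0,0,0,-0.02,0],[0,0,0,-0.02,0],[0,0,0,-0.02,0],[0,0,0,-0.02,0],[0,0,0,0,0],[0,0,0,0,0]]]'
```

```text
time: 61.72
eef_pos: [0.6404, 0.1414, 0.0387]
tcp_rot: [1.0, 0.0, 0.002, 0.0]
contact_force: [-1.2, -1.5, 5.8]
opening: 0.385
finger_force: 79.6
time: 62.47
eef_pos: [0.6393, 0.1418, 0.1377]
tcp_rot: [1.0, 0.0, 0.002, -0.0]
contact_force: [-1.1, -0.9, -1.2]
opening: 0.385
finger_force: 79.4
```

```bash
python3 -m handwheel '[[[0,-0.0146,0.0379,0,0],[0,-0.0146,0.0379,0,0],[0,-0.0146,0.0379,0,0],[0,-0.0146,0.0379,0,0],[0,-0.0146,0.0379,0,0],[0,-0.0146,0.0379,0,0],[0,-0.0146,0.0379,0,0],[0,-0.0146,0.0379,0,0],[0,-0.0146,0.0379,0,0],[0,-0.0146,0.0379,0,0],[0,-0.0146,0.0379,0,0],[0,0,0,0,0]]]'
python3 -m handwheel '[[[0,0,0,0,5],[0,0,0,0,4],[0,0,0,0,0],[0,0,0,0,0]]]' 
python3 tray.py grey_tray
```

```text
time: 63.47
eef_pos: [0.475, -0.2807, 0.1343]
tcp_rot: [1.0, -0.003, -0.001, 0.001]
contact_force: [0.0, 0.2, -1.1]
opening: 0.394
finger_force: 79.7
time: 63.8
eef_pos: [0.4774, -0.2745, 0.1343]
tcp_rot: [0.997, -0.077, -0.001, -0.001]
contact_force: [-0.5, 0.5, -0.8]
opening: 0.38
finger_force: 79.7
tcp [ 0.4774 -0.2745  0.1343] 0.38048097766891076 79.72644567489624
0.91 ((0.4815630614757538, -0.24856851994991302), (0.14991463720798492, 0.11911322921514511), 79.59017944335938)
[(0.8, array([ 0.475, -0.245,  0.   ]))]
```

```bash
python3 -m handwheel '[[[0,0,0.001,0.025,0],[0,0,0,0.025,0],[0,0,0,0.025,0],[0,0,0,0.02,0],[0,0,0,0.008,0],[0,0,0,0,0],[0,0,0,0,0]]]'
python3 -m handwheel '[[[0.044,0,0,0,0],[0.044,0,0,0,0],[0.044,0,0,0,0],[0.044,0,0,-0.02,0],[0.044,0,0,-0.03,0],[0.06,0,0,-0.03,0],[0.06,0.03,-0.03,-0.03,0],[0.06,0.03,-0.03,-0.03,0],[0.06,0.03,-0.03,-0.03,0],[0.06,0.03,-0.03,-0.03,0],[0.06,0.03,-0.03,0,0],[0.06,0,0,0,0]]]'
python3 - <<'E'
from h import *
a=viewer.read_camera('top')[180:260,110:350]; b=viewer.read_camera('side')[150:350,150:350]
a=cv2.resize(a,(720,240)); b=cv2.resize(b,(340,340))
w=viewer.read_camera('wrist'); w=cv2.resize(w[0:384],(380,285)); c=np.zeros((580,720,3),'uint8'); c[:240]=a; c[240:,:340]=b; c[240:525,340:]=w; cv2.imwrite('pics/fin.png',c)
E
```

```text
time: 64.53
eef_pos: [0.4782, -0.2764, 0.0331]
tcp_rot: [0.997, -0.078, 0.0, 0.0]
contact_force: [-0.2, -0.1, 0.0]
opening: 0.384
finger_force: 79.7
time: 65.53
eef_pos: [0.6272, -0.1684, 0.2133]
tcp_rot: [0.997, -0.076, 0.005, 0.0]
contact_force: [-1.5, -0.4, -0.9]
opening: 0.703
finger_force: 0.0
```

View pics/fin.png

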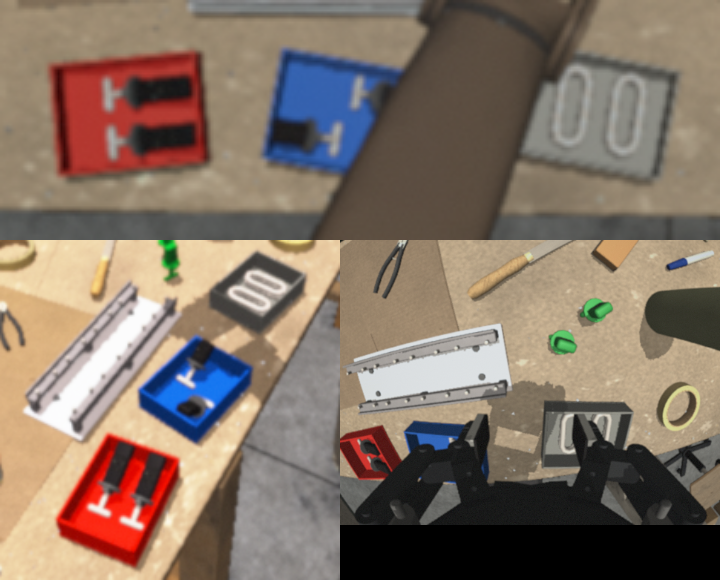

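All four links are stacked in the grey tray, the two long hooks are in red, the two short in blue, and the rack is empty.

```bash
python3 -m handwheel '[[[0.06,0,0,0,0],[0.06,0,0,0,0],[0.06,0,0,0,0]]]' && python3 -c "
from plant import sign_off; print(sign_off())"
```

```text
time: 65.93
eef_pos: [0.6208, -0.1727, 0.2088]
tcp_rot: [0.997, -0.079, -0.0, -0.0]
contact_force: [-0.0, -1.1, -0.9]
opening: 0.7
finger_force: 0.0
the job is handed in; nothing more can be done
None
```

I handed the job in at 66 s: both long hooks are in the red tray, both short hooks in the blue tray and all four links in the grey tray. The bottle, tub and tape were not touched, and sign-off gave no verdict (it returned None).

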